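Nip up the tool-block screws with the T-key

ROBOT

A 6-joint arm with a two-finger parallel gripper is mounted at the origin on a cart in front of the work surface, level with it; the furniture and walls round the work are solid. World frame = base frame: x ahead of the robot, y to its left, z up, the work surface at z = 0. Lengths are in mm, angles in degrees, forces in N, time in s.
With the tool pointing down it reaches from about 350 to 875 mm from the base axis. Payload 4.2 kg.
Tool frame: the origin (TCP) lies between the finger pads; the fingertips stand 11 mm ahead of it and the grasp point (between the pads) lies 8 mm behind it; z points along the fingers, y is the line along which they close (so a half turn about z gives the same grasp; the last joint's range is limited). The gripper opens to 85 mm and grips with 20 to 120 N. Pads are 22 mm wide; open, the fingers measure 114 mm over their backs; the gripper's body (76 mm by 85 mm) begins 54 mm behind the grasp point. The pads swing forward as they close: fully open they stand 13 mm farther back than shut.
Start: joints at [-60.642, 22.042, 0.453, 0, -68.411, -14.817], TCP at [156.944, -604.953, 242.312] pointing down, gripper open.
Joint ranges: [-179.83, 179.83], [-69.29, 118.12], [-61.27, 80.66], [-181.25, 117.63], [-171.15, -9.14], [-177.46, 177.46]. Speed limits (degrees/s): [159.86, 159.86, 180, 180, 180, 180].

INTERFACE

Orientations are given as [roll, pitch, yaw] about the fixed x, y, z axes, in that order (R = Rz(yaw) Ry(pitch) Rx(roll)).
In Python, from rig import arm, solver, cams, current_time, current_joint_pos, current_dq, current_joint_efforts, current_position, current_eef_rot, current_force, current_ft_torque, current_opening, current_grasp_force gives the robot as it stands. Calls block until the motion is done:
- arm.movep(position, orientation): joint-space move of the TCP to a pose.
- arm.move_linear(position, velocity=150, orientation=None): straight line of the TCP; orientation=None keeps the orientation; velocity is the mean speed in mm/s.
- arm.movej(angles): joint-space move.
- arm.let_go() and arm.gripper_close(grasp_force=None): open the fingers fully, or close them until they stop; grasp_force is the grip in N (None keeps the last).
- arm.sleep(seconds).
- solver.solve_ik(position, orientation): joint angles nearest the present ones, or None.
- cams.grab_frame(name): name is "scene" or "top" or "wrist"; returns (picture, depth): 480x640x3 uint8, blue, green, red; 480x640 float32, mm along the optical axis (not along the pixel's ray), 0 where there is no reading.
- cams.get_calibration(name): a dict with "fx", "fy", "cx", "cy" (pixels), "eye" and "orientation" of the camera in the world. Camera axes: x right, y up, looking along -z (the intrinsics and any distortion apply to the point x, -y, -z); pixel columns grow to the right and rows downward; lengths in mm; the calibration is good to about 2 mm. A picture is of the moment at which its call begins: read the wrist's pose just before it. get_calibration takes no time and is no camera call; for the wrist camera it gives the pose at the moment of the call.
A pose or a line that the arm cannot do raises arm.Unreachable and nothing moves.
- arm.sign_off(): hands the job in; it is judged then, once.
Readings, each from a call of its own:
- current_time(): time.
- current_joint_pos(): joint angles.
- current_dq(): joint speeds.
- current_joint_efforts(): joint torques, N m.
- current_position(): TCP position.
- current_eef_rot(): TCP orientation.
- current_force(): force on the tool from outside, world axes, zero at the start.
- current_ft_torque(): the same for the moment, N m.
- current_opening(): opening from 0.0 (shut) to 1.0 (fully open).
- current_grasp_force(): force on a finger pad.
Only numpy, scipy, OpenCV 4.12 (cv2) and the standard library are available. Lean on these libraries where they do the work, as an engineer would, in place of code of your own. Each camera call takes 0.05 s, during which the arm holds its last target. There are 200 camera calls.

TASK

Take the T-handled key out of its spring clips and use it to turn both square-headed clamp screws of the tool block clockwise until they come up against their stops. Then press the key back down into both spring clips of its rest, handle bar fully home and stem hanging midway between the posts, and let go; leave the strap, the T-bolt and the wooden block where they are.

Things in the scene. Friction and masses are not known exactly. Their poses are not given: they have to be found in the camera images.
- block: Tool block of dark steel bolted to the bench, 90 (x) x 160 (y) x 70 mm high, a turning tool clamped in its slot; two square-headed screws stand on its top. Origin at the centre of its underside, z up. It does not move while being worked on.
- screw_a_head (a point): Centre of the top of screw A's square head, on its vertical axis (12 mm to -x, 42 mm to +y of the block's centre, 93.5 mm above the bench). Head 19 mm square, 16.5 mm high, on a 24 mm round flange. The point is fixed to the block and has its attitude: it does NOT tell how the square is turned, which is any angle, different for each screw: find it by feel or sight.
- screw_b_head (a point): The same for screw B (12 mm to -x and 42 mm to -y of the block's centre; the screws are 84 mm apart).
- screw_a (a joint): Turn of screw A in rad, growing clockwise seen from above, from 0 (slack) to a hard stop at 1.2 (tight). Starts between 0 and 0.4. The value does not tell which way the square's sides face. Turning takes about 0.15 N m all the way; it stays where it is left.
- screw_b (a joint): The same for screw B.
- key_hub (a point): Centre of the T-key's hub, a flat-sided block 18 mm wide (key x), 30 mm long (key y), 24 mm high, in the middle of a round bar 12 mm thick and 150 mm long (along key y). Key z points up, away from the stem. Steel, about 0.4 kg. Starts home in the clips, stem hanging down. Grip the hub's flats from above, closing along key x.
- key_socket (a point): Centre of the mouth of the key's square socket, 85 mm below the hub centre; same attitude as the hub. 22 mm square inside, sides parallel to key x and y, 16 mm deep, 30 mm square outside. It drops over a screw head when within about 8 degrees of its sides (every 90 degrees fits) and 1 mm of its centre; fully on, the mouth is 16 mm below the head's top.
- rest: Key rest fixed to the bench: grey plate 80 (x) x 160 (y) x 12 mm with two posts at y = +52 and -52 mm, each carrying a C-shaped spring clip open at the top, 16 mm wide along y. Origin at the centre of the plate's underside, z up. It does not move.
- clip_mid (a point): Point on the axis of the two clips, midway between them, 110 mm above the bench: the hub centre is here when the key is home. The clips' axis is this frame's y. The bar goes in from above, either way round, and snaps past two sprung lips per clip 5 mm above this height; it takes about 10 N (7 to 15) to snap in or to pull out.
- strap_b_mid (a point): Bystander: slotted dark steel clamp strap, 38 x 135 x 18 mm, lying flat; its centre. Leave alone.
- tee_bolt_a_mid (a point): Bystander: T-bolt with nut, 157 mm long, 30 mm high, lying down; its centre. Leave alone.
- wood_block_mid (a point): Bystander: wooden block, 50 x 160 x 45 mm, lying flat; its centre. Leave alone.
There are look-alikes about, which are no part of the job. Of the things like the part that bears key_hub, leave any that is blue or turquoise; of the rest the larger one is meant.

How it is judged (in metres and radians):
On the way, in this order (a step that is already met when the one before it is completed fails the run):
1. one screw is tight (within 0.1 rad of its stop) with the key still on it (((value of joint screw_a above 1.1 rad and distance between key_socket and screw_a_head below 0.022 m) or (value of joint screw_b above 1.1 rad and distance between key_socket and screw_b_head below 0.022 m))), for 0.1 s.
2. both screws are tight, with the key still on the second (value of joint each of screw_a, screw_b above 1.1 rad and ((value of joint screw_a above 1.1 rad and distance between key_socket and screw_a_head below 0.022 m) or (value of joint screw_b above 1.1 rad and distance between key_socket and screw_b_head below 0.022 m))), for 0.1 s.
At the end, for the whole second after the job is handed in: Both screws are within 0.1 rad of their stops, and the key is home in both clips: its hub centre within 3 mm across and in height and within 15 mm along the bar of the point midway between the clips, bar within 0.06 rad of the clips' axis, stem hanging down within 0.3 rad of vertical, let go (value of joint each of screw_a, screw_b above 1.1 rad and horizontal distance between key_hub and clip_mid below 0.015 m and x of key_hub in the frame of clip_mid between -0.003 and 0.003 m and z of key_hub in the frame of clip_mid between -0.003 and 0.003 m and angle between the y axis of key_hub and the y axis of clip_mid, either way round below 0.06 rad and angle between key_hub's own z axis and vertical below 0.3 rad); the robot touches nothing.
It fails at once if the clamp strap is pushed more than 15 mm from its place (distance of strap_b_mid from where it was at the start of the episode above 0.015 m).
It fails at once if the T-bolt is pushed more than 15 mm from its place (distance of tee_bolt_a_mid from where it was at the start of the episode above 0.015 m).
It fails at once if the wooden block is pushed more than 15 mm from its place (distance of wood_block_mid from where it was at the start of the episode above 0.015 m).
It also fails if it takes over 72 s, if anything falls off the work surface, if the arm or the gripper's body presses on something with over 40 N, if the wrist force passes 120 N, or if a joint passes its speed limit or range.

## Working session

There is one attempt and no reset: what is moved stays moved. The work goes in short steps, each a Python script; the robot and the scene stay as the last script left them, time stands still between calls to the robot, and variables do not carry over. Pictures are saved under pics/ and viewed, at most 10 in all, crops included, and the job is handed in when it is done.

```bash
ls; mkdir -p pics; python3 - <<'E'
from rig import *
import cv2,numpy as np
for n in ["scene","top"]:
    p,d=cams.grab_frame(n); cv2.imwrite(f"pics/{n}0.png",p); np.save(f"pics/{n}0.npy",d); print(n,cams.get_calibration(n),(d>0).mean())
print(current_time(),current_eef_rot())
E
```

```text
pics
scene {'fx': 504.6184721610097, 'fy': 504.6184721610097, 'cx': 317.779706866745, 'cy': 239.4706379734509, 'eye': array([ -3.85542716, 440.32381742, 641.59109907]), 'orientation': array([  51.43907161,    1.11114919, -127.46268568])} 0.99587890625
top {'fx': 457.57998382075385, 'fy': 457.57998382075385, 'cx': 318.6907357490884, 'cy': 240.29714195585765, 'eye': array([ 518.64268582,   20.19619313, 1026.18880088]), 'orientation': array([  2.88914272,  -1.7778746 , -91.00912936])} 0.996103515625
0.1 [ 1.79887075e+02 -7.72389165e-03 -1.65468003e+02]
```

View pics/scene0.png

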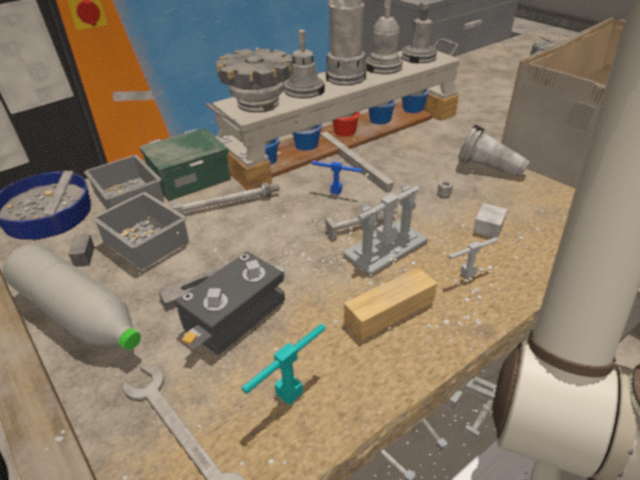

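View pics/top0.png

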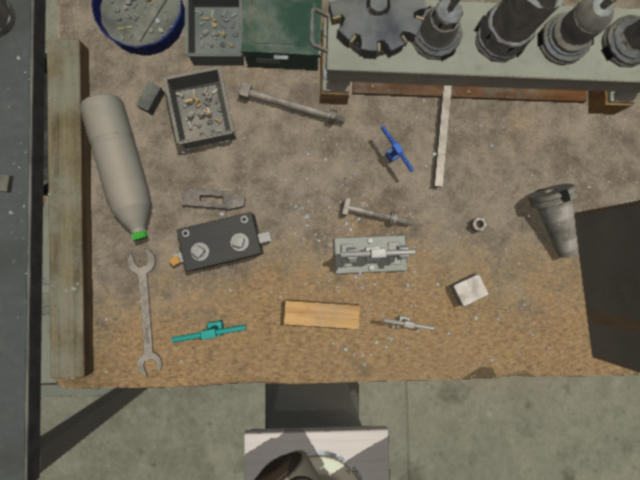

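The scene camera shows the look-alikes:
- Key in the rest: top (378,253), scene (390,205).
- Small loose grey key: top (408,323).
- Turquoise key: top (210,332).
- Blue key: top (395,150).

The turquoise and blue keys are excluded by colour. Of the two grey ones the larger is the key in the rest, so I choose that. The block is at top (220,242), with screw heads at (200,251) and (239,241).

```bash
cat > h.py <<'E'
from rig import *
import cv2,numpy as np
from scipy.spatial.transform import Rotation as R
def cam(n):
    c=cams.get_calibration(n); return c,R.from_euler('xyz',c['orientation'],degrees=True).as_matrix()
def cloud(n,d,cal=None):
    c,M=cal or cam(n); v,u=np.mgrid[:480,:640]
    P=np.stack([(u-c['cx'])/c['fx']*d,-(v-c['cy'])/c['fy']*d,-d],-1)
    return P@M.T+c['eye']
def ray(n,uv,z,cal=None):
    c,M=cal or cam(n); uv=np.atleast_2d(uv).astype(float)
    r=np.c_[(uv[:,0]-c['cx'])/c['fx'],-(uv[:,1]-c['cy'])/c['fy'],-np.ones(len(uv))]@M.T
    return c['eye']+r*((z-c['eye'][2])/r[:,2])[:,None]
E
python3 - <<'E'
from h import *
d=np.load('pics/top0.npy'); P=cloud('top',d)
def sub(x0,x1,y0,y1,z0,z1):
    s=P[y0:y1,x0:x1].reshape(-1,3); s=s[(s[:,2]>z0)&(s[:,2]<z1)]
    if len(s)<4: print('few'); return
    r=cv2.minAreaRect(s[:,:2].astype(np.float32)); print(len(s),s.mean(0).round(1),[np.round(k,1) for k in r])
sub(165,275,205,275,60,76)   # block top
sub(185,217,235,268,86,100); sub(222,256,225,258,86,100)
sub(325,415,228,282,5,18) # plate
sub(325,430,228,282,100,125) # key bar
sub(325,430,228,282,112,130) # hub top
sub(275,365,295,335,35,55); sub(385,440,310,335,10,90)
sub(380,440,310,335,-5,120)
for p in [(378,253),(345,253),(408,250),(300,400)]: print(p,P[p[1],p[0]].round())
E
```

```text
3031 [568.8 197.8  71.1] [array([567.9, 199. ]), array([ 90.1, 161. ]), np.float64(12.6)]
97 [546.8 236.2  94.1] [array([547.5, 237.1]), array([20.2, 18.7]), np.float64(50.6)]
90 [565.4 154.7  94.2] [array([565.6, 155. ]), array([19.5, 18.6]), np.float64(70.6)]
1652 [ 535.8 -121.2   13. ] [array([ 538.5, -131.5]), array([110.1, 190.8]), np.float64(2.3)]
632 [ 536.8 -125.3  118. ] [array([ 536.7, -125.7]), array([ 28.3, 149.6]), np.float64(1.2)]
633 [ 536.7 -125.3  118.6] [array([ 536.7, -125.7]), array([ 28.3, 149.6]), np.float64(1.2)]
1789 [409.3 -14.2  45.9] [array([408.9, -14.5]), array([159.5,  50.4]), np.float64(85.1)]
284 [ 388.8 -195.8   58.7] [array([ 387.7, -196.2]), array([103.2,  21.2]), np.float64(80.2)]
1442 [ 385.  -210.    10.9] [array([ 383.3, -211.6]), array([139. ,  54.4]), np.float64(88.9)]
(378, 253) [ 537. -126.  124.]
(345, 253) [538. -61. 117.]
(408, 250) [ 542. -187.  117.]
(300, 400) [ 109.   40. -373.]
```

The depths match the given sizes: block top at 71, heads at 94, bar 150 long at 118, screw spacing 84. Next are close looks with the wrist camera over the block, then the key.

```bash
python3 - <<'E'
from h import *
c,M=cam('wrist'); print(current_position(), c['eye'], c['orientation'], c['fx'])
T=R.from_euler('xyz',current_eef_rot(),degrees=True).as_matrix()
off=T.T@(c['eye']-current_position()); print('off',off.round(1), 'view',(T.T@-M[:,2]).round(3))
def look(target,yaw,z,name):
    o=[180,0,yaw]; Tn=R.from_euler('xyz',o,degrees=True).as_matrix()
    # put the optical axis on the target
    v=Tn@(T.T@-M[:,2]); e=Tn@off
    ez=z+e[2]; p=np.array([0,0,z],float)
    p[:2]=np.array(target[:2])-e[:2]-v[:2]*((target[2]-ez)/v[2])
    arm.movep(p,o); arm.sleep(.3)
    cal=cam('wrist'); im,d=cams.grab_frame('wrist'); cv2.imwrite(f'pics/{name}.png',im); np.save(f'pics/{name}.npy',d)
    np.save(f'pics/{name}_cal.npy',np.array([cal],dtype=object),allow_pickle=True)
    print(name,current_time(),p.round(),current_joint_pos(),cal[0]['eye'].round(1),np.round(cal[0]['orientation'],2))
try:
  look((537,-126,120),-90,300,'wkey')
  look((557,196,93),-90,300,'wblk')
except Exception as ex: print(repr(ex))
E
python3 - <<'E'
import cv2,numpy as np
a=cv2.imread('pics/wkey.png');b=cv2.imread('pics/wblk.png')
if a is not None and b is not None: cv2.imwrite('pics/w2.png',cv2.resize(np.vstack([a,b]),(400,600),interpolation=cv2.INTER_AREA))
E
```

```text
[ 156.81049142 -604.50370553  241.33530702] [  77.21977402 -625.12340093  373.23979828] [-18.87589573  -0.12279785 104.51815624] 350.1164222997074
off [  82.2    0.3 -131.9] view [-0.324  0.     0.946]
wkey 2.5833 [ 537. -150.  300.] [ 9.65160085e-01  1.34385440e+01 -3.57124877e+00 -7.71537762e-04
 -7.29957081e+01 -9.99553837e-01] [ 537.8 -233.4  431.8] [-1.8830e+01  7.0000e-02  1.7994e+02]
wblk 4.125 [557. 162. 300.] [ 3.21478626e+01  1.57019871e+01 -4.92323079e-01  7.50035540e-05
 -7.37986824e+01 -3.22135120e+01] [558.   78.8 432. ] [-1.883e+01  8.000e-02  1.799e+02]
```

View pics/w2.png

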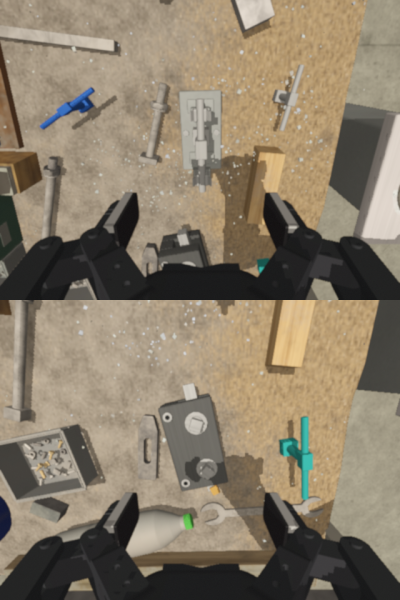

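Top half: the key sits in the rest at about (205,130) of the composite, clear of the grippers. Bottom half: the block with heads at about (197,425) and (207,468). I now measure both from the wrist depth.

```bash
python3 - <<'E'
from h import *
def load(n): 
    d=np.load(f'pics/{n}.npy'); cal=tuple(np.load(f'pics/{n}_cal.npy',allow_pickle=True)[0]); return cloud('wrist',d,cal)
def sub(P,c,r,z0,z1,t):
    s=P.reshape(-1,3); s=s[(abs(s[:,0]-c[0])<r[0])&(abs(s[:,1]-c[1])<r[1])&(s[:,2]>z0)&(s[:,2]<z1)]
    q=cv2.minAreaRect(s[:,:2].astype(np.float32)); print(t,len(s),s.mean(0).round(1),np.median(s[:,2]).round(1),[np.round(k,1) for k in q]); return s
P=load('wkey'); B=load('wblk')
sub(P,(537,-126),(30,85),105,130,'key')
s=sub(P,(537,-126),(30,85),120.5,130,'hubtop')
s=sub(P,(537,-126),(30,85),105,119.5,'bar')
for lo,hi in[(-85,-60),(-40,-20),(20,40),(60,85)]:
    k=s[(s[:,1]+126>lo)&(s[:,1]+126<hi)]; print(lo,k.mean(0).round(1) if len(k) else 0, np.ptp(k[:,0]).round(1))
sub(B,(568,198),(75,95),64,76,'blk')
for c,t in[((547,237),'A'),((565.5,155.2),'B')]:
    s=sub(B,c,(18,18),88,100,t)
    # 4-fold angle via best second-moment-of-rotated extents
    q=s[:,:2]-s[:,:2].mean(0); best=min((np.ptp(q@[np.cos(a),np.sin(a)])+np.ptp(q@[-np.sin(a),np.cos(a)]),np.degrees(a)) for a in np.radians(np.arange(0,90,1)))
    m4=np.angle(np.mean((q[:,0]+1j*q[:,1])**4)); print(best,'m4',(np.degrees(m4)/4+45)%90)
E
```

```text
key 2815 [ 538.1 -132.   117.9] 117.0 [array([ 538.2, -125.7]), array([ 30.2, 150.5]), np.float64(1.3)]
hubtop 863 [ 538.  -128.8  122.5] 122.5 [array([ 538.2, -125.7]), array([ 30.2, 118.6]), np.float64(1.3)]
bar 1858 [ 538.2 -133.5  115.7] 115.8 [array([ 537.7, -125.8]), array([ 23. , 150.5]), np.float64(1.6)]
-85 [ 539.6 -193.3  114.9] 17.9
-40 [ 538.7 -155.9  114.9] 11.4
20 [537.2 -96.  115. ] 11.0
60 [536.4 -58.6 115. ] 17.1
blk 10529 [571.2 192.1  70.9] 70.6 [array([569.5, 198.7]), array([ 90. , 159.6]), np.float64(12.7)]
A 325 [548.4 235.9  93.4] 93.7 [array([548.3, 236.7]), array([18.8, 19.1]), np.float64(51.0)]
(np.float64(37.887920712213194), np.float64(51.0)) m4 51.87879621557382
B 376 [566.8 154.6  93.7] 93.8 [array([566.8, 155.1]), array([19.3, 18.9]), np.float64(73.3)]
(np.float64(38.25691855080755), np.float64(73.0)) m4 73.23972755392157
```

```bash
python3 - <<'E'
from h import *
o=[180,0,-88.6]
def st(t): print(t,round(current_time(),2),current_position().round(2),'F',np.round(current_force(),1),'M',np.round(current_ft_torque(),2),'op',np.round(current_opening(),3),flush=True)
arm.movep([538.1,-125.9,220],o); st('above')
arm.move_linear([538.1,-125.9,102],120); arm.sleep(.2); st('down')
arm.gripper_close(100); arm.sleep(.2); st('closed'); print(current_grasp_force())
arm.move_linear([538.1,-125.9,125],40); st('lift'); 
arm.move_linear([538.1,-125.9,225],150); arm.sleep(.3); st('up')
p,d=cams.grab_frame('scene'); cv2.imwrite('pics/s1.png',p[100:350,200:560])
p,d=cams.grab_frame('top'); P=cloud('top',d).reshape(-1,3)
s=P[(abs(P[:,0]-538)<120)&(abs(P[:,1]+126)<90)&(P[:,2]>220)&(P[:,2]<245)]
print(len(s)); print(cv2.minAreaRect(s[:,:2].astype(np.float32)))
E
```

```text
above 5.28 [ 538.78 -125.26  220.5 ] F [-0.5 -0.6  0.5] M [ 0.06 -0.02  0.02] op 1.001
down 6.61 [ 538.46 -125.89  102.7 ] F [-0.5 -1.   0.4] M [-0.01  0.01  0.01] op 1.004
closed 7.44 [ 537.98 -125.96  102.23] F [-2.9 -0.4  4.5] M [ 0.05  0.51 -0.02] op 0.19
97.58464459329844
lift 8.17 [ 538.02 -125.87  125.17] F [-0.2  0.  -4.3] M [-0.01  0.06 -0.04] op 0.196
up 9.28 [ 537.85 -125.9   224.2 ] F [ 0.2 -0.3 -3.6] M [0.02 0.03 0.01] op 0.195
0
((0.0, 0.0), (0.0, 0.0), 0.0)
```

View pics/s1.png

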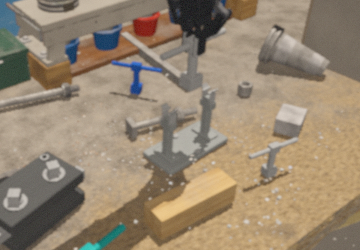

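The key is out of the clips and held vertically by the hub, with its stem at crop (190,75) and the rest empty. Next is screw A.

```bash
cat >> h.py <<'E'
def st(t): print(t,round(current_time(),2),current_position().round(2),current_eef_rot().round(1),'F',np.round(current_force(),1),'M',np.round(current_ft_torque(),2),flush=True)
def engage(xy,yaw,zc=170.5,zfull=156):
    """drop the socket over a head; searches round xy when it lands on top"""
    o=[180,0,yaw]; z0=None
    for dx,dy in [(0,0),(1,0),(-1,0),(0,1),(0,-1),(1.2,1.2),(-1.2,1.2),(-1.2,-1.2),(1.2,-1.2),(2,0),(-2,0),(0,2),(0,-2)]:
        x,y=xy[0]+dx,xy[1]+dy
        arm.move_linear([x,y,zc+4],100,o)
        if z0 is None: arm.sleep(.2); z0=current_force()[2]
        z=zc+4; hit=False
        while z>zfull and not hit:
            z-=2; arm.move_linear([x,y,z],40,o); hit=current_force()[2]-z0>8
        st(f'try {dx},{dy} z={z}')
        if z<=zc-5: return x,y,z
    return None
def turn(x,y,z,yaw,maxdeg=92,lim=0.7):
    """clockwise in steps until the moment shows the stop"""
    m0=current_ft_torque()[2]; a=0; log=[]
    while a<maxdeg:
        a+=4; arm.move_linear([x,y,z],60,[180,0,yaw-a]) if False else arm.movep([x,y,z],[180,0,yaw-a])
        m=current_ft_torque()[2]-m0; log.append((a,round(float(m),2)))
        if abs(m)>lim: break
    print(log,current_time()); st('turned'); return a
E
python3 - <<'E'
from h import *
A=(548.3,236.7); yaw=-90+51
arm.movep([*A,200],[180,0,yaw]); st('above')
r=engage(A,yaw); print(r)
if r:
    arm.sleep(.2); st('on'); 
    t=current_time(); arm.movep([r[0],r[1],r[2]],[180,0,yaw-4]); print('dt',current_time()-t); st('4')
    t=current_time(); arm.movep([r[0],r[1],r[2]],[180,0,yaw-12]); print('dt',current_time()-t); st('12')
E
```

```text
above 10.74 [548.49 235.7  200.15] [180.   -0.  -39.1] F [-0.3 -0.6 -3.8] M [0.03 0.02 0.02]
try 0,0 z=154.5 13.85 [548.65 236.91 154.88] [-179.9   -0.   -39. ] F [ 0.3  0.2 -1.1] M [ 0.06  0.01 -0.02]
(548.3, 236.7, 154.5)
on 14.05 [548.64 236.9  154.88] [-179.9   -0.   -39. ] F [ 1.   0.3 -0.5] M [ 0.11 -0.09  0.04]
dt 0.25
4 14.3 [548.14 236.82 154.86] [-180.     0.   -42.9] F [-2.1  1.2  1.2] M [ 0.28  0.64 -0.  ]
dt 0.2582999999999984
12 14.56 [547.56 236.79 154.85] [179.9   0.  -50.8] F [-5.7  1.3  4.9] M [ 0.54  1.74 -0.05]
```

```bash
python3 - <<'E'
from h import *
a=turn(548.3,236.7,155.5,-39-12,maxdeg=84)
E
```

```text
[(4, 0.09), (8, 0.12), (12, 0.06), (16, 0.08), (20, 0.09), (24, 0.09), (28, 0.07), (32, 0.03), (36, 0.14), (40, 0.09), (44, 0.14), (48, 0.06), (52, 0.51), (56, 1.24)] 18.0583
turned 18.06 [548.13 236.76 154.98] [ 1.800e+02 -1.000e-01 -1.066e+02] F [-2.9  3.2 -6.6] M [1.17 1.21 1.19]
```

```bash
python3 - <<'E'
from h import *
arm.sleep(.2)
arm.movep([548.3,236.7,155.5],[180,0,-101]); st('relieved')
arm.move_linear([548.3,236.7,195],100); st('up')
B=(566.8,155.1); yaw=-107
arm.move_linear([*B,185],120,[180,0,yaw])
r=engage(B,yaw); print(r)
if r: turn(r[0],r[1],r[2]+1,yaw,maxdeg=92)
E
```

```text
relieved 18.51 [548.06 236.71 155.2 ] [ 180.     0.  -101.2] F [-4.6  4.6 -5.6] M [1.32 1.33 0.34]
up 19.05 [548.61 236.16 195.52] [-179.9    0.  -101.1] F [-0.4 -0.1 -3.9] M [-0.01  0.02 -0.01]
try 0,0 z=154.5 22.86 [567.24 155.23 154.88] [-179.9    0.  -107. ] F [-0.1  0.3 -2. ] M [-0.04 -0.18 -0.02]
(566.8, 155.1, 154.5)
[(4, 0.04), (8, -0.0), (12, 0.07), (16, 0.06), (20, 0.04), (24, 0.01), (28, 0.03), (32, 0.04), (36, 0.08), (40, 0.07), (44, 0.04), (48, 0.07), (52, 0.06), (56, 0.04), (60, 0.09), (64, 0.16), (68, 0.68), (72, 1.24)] 27.3583
turned 27.36 [566.72 154.9  155.5 ] [-179.9   -0.  -178.7] F [ 1.2 -5.2 -9. ] M [-1.77 -0.62  1.22]
```

```bash
python3 - <<'E'
from h import *
arm.sleep(.2)
arm.movep([566.8,155.1,155.5],[180,0,-172.5]); st('relieved')
arm.move_linear([566.8,155.1,200],100)
arm.movep([566.8,0,225],[180,0,-130])
arm.movep([538.1,-125.9,225],[180,0,-88.6]); arm.sleep(.3); st('above rest')
cal=cam('wrist'); im,d=cams.grab_frame('wrist'); cv2.imwrite('pics/w3.png',im)
P=cloud('wrist',d,cal); m=(abs(P[...,0]-538)<25)&(abs(P[...,1]+126)<85)&(P[...,2]>215)&(P[...,2]<250)
s=P[m]; print(len(s))
for lo in range(-80,80,10):
    k=s[(s[:,1]+126>=lo)&(s[:,1]+126<lo+10)]
    if len(k)>10: print(lo,len(k),k.mean(0).round(1),np.ptp(k[:,0]).round(1),k[:,2].max().round(1))
p,d=cams.grab_frame('scene'); cv2.imwrite('pics/s2.png',p)
E
python3 -c "
import cv2,numpy as np
a=cv2.imread('pics/w3.png');b=cv2.imread('pics/s2.png')
cv2.imwrite('pics/c3.png',cv2.resize(np.vstack([a,b]),(448,600+72),interpolation=cv2.INTER_AREA)[:600])"
```

```text
relieved 27.81 [566.79 154.93 155.74] [-180.    -0.  -172.4] F [ 2.  -3.9 -7.3] M [-1.8  -0.48  0.4 ]
above rest 30.54 [ 538.29 -125.36  224.97] [180.    0.  -88.6] F [-0.2 -0.4 -3.6] M [-0.01  0.01 -0.02]
12409
-80 519 [ 540.9 -198.5  237.1] 11.4 240.2
-70 1012 [ 540.8 -191.1  237.5] 11.8 240.3
-60 954 [ 540.5 -181.1  237.4] 12.1 240.5
-50 851 [ 540.3 -171.1  237.6] 11.6 240.4
-40 815 [ 540.  -161.1  237.5] 11.9 240.9
-30 732 [ 539.7 -151.2  237.5] 12.2 240.2
-20 1911 [ 537.7 -139.7  239.4] 28.9 250.0
-10 2983 [ 540.4 -132.6  238.8] 43.9 250.0
0 982 [ 539.  -121.1  245. ] 16.9 250.0
10 398 [ 538.9 -113.7  244.7] 16.7 247.2
20 490 [ 538.5 -100.7  237.7] 11.8 240.4
30 493 [538.  -91.  237.6] 12.2 239.9
40 269 [538.1 -83.  237.3] 11.7 240.1
```

View pics/c3.png

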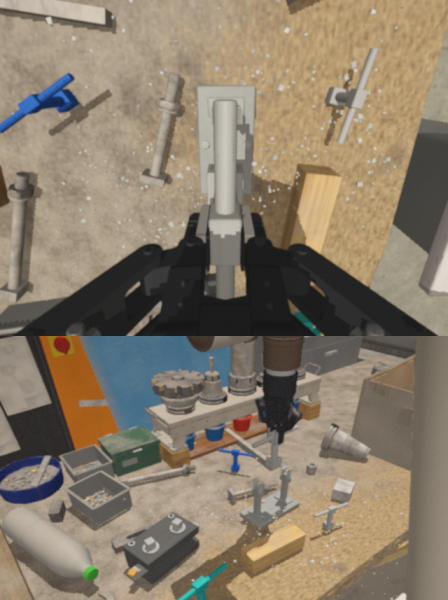

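The key hangs straight in the gripper at 1.5° yaw with its bar level, over the empty rest (wrist view (225,190) bar, plate beneath). Now I press it home.

```bash
python3 - <<'E'
from h import *
x,y=538.1,-125.9
arm.move_linear([x,y,125],120); arm.sleep(.2); st('pre'); z0=current_force()[2]
z=120; fz=[]
arm.move_linear([x,y,z],40)
while z>99:
    z-=1; arm.move_linear([x,y,z],30); f=current_force()[2]-z0; fz.append((z,round(float(current_position()[2]),1),round(float(f),1)))
    if z<103 and f>22: break
print(fz); arm.sleep(.2); st('home')
E
```

```text
pre 31.82 [ 538.53 -125.88  125.82] [-179.9   -0.   -88.6] F [-0.2  0.3 -3.8] M [ 0.02 -0.   -0.02]
[(119, 118.9, -0.5), (118, 118.0, 0.2), (117, 116.9, 0.3), (116, 115.9, -0.3), (115, 114.9, 1.3), (114, 114.2, 2.2), (113, 114.0, 8.3), (112, 114.0, 14.2), (111, 114.0, 17.3), (110, 114.0, 21.3), (109, 114.0, 25.4), (108, 109.3, 5.9), (107, 106.1, 2.8), (106, 104.9, -0.4), (105, 104.3, -2.8), (104, 103.6, -1.9), (103, 102.8, -1.2), (102, 102.3, 3.1), (101, 102.2, 9.1), (100, 102.2, 13.5), (99, 102.1, 19.3)]
home 37.55 [ 537.83 -125.95  102.13] [-180.    -0.   -88.6] F [-10.4   2.8  14.7] M [ 0.94  2.84 -0.06]
```

```bash
python3 - <<'E'
from h import *
arm.move_linear([538.1,-125.9,102],30); st('relief')
arm.let_go(); arm.sleep(.2); st('open')
arm.move_linear([538.1,-125.9,200],120)
arm.movep([537,-150,300],[180,0,-90]); arm.sleep(.3); st('away')
cal=cam('wrist'); im,d=cams.grab_frame('wrist'); cv2.imwrite('pics/w4.png',im)
s=cloud('wrist',d,cal).reshape(-1,3); s=s[(abs(s[:,0]-537)<30)&(abs(s[:,1]+126)<85)]
h=s[(s[:,2]>121)&(s[:,2]<130)]; b=s[(s[:,2]>112)&(s[:,2]<119)]
print('hub top',np.median(h[:,2]),'key',cv2.minAreaRect(s[s[:,2]>105][:,:2].astype(np.float32)))
for lo,hi in[(-85,-62),(-40,-20),(20,40),(62,85)]:
    k=b[(b[:,1]+126>lo)&(b[:,1]+126<hi)]; print(lo,len(k),k.mean(0).round(1))
p,d=cams.grab_frame('top'); P=cloud('top',d).reshape(-1,3)
for c,t in[((547,237),'A'),((565.5,155.2),'B')]:
    q=P[(abs(P[:,0]-c[0])<18)&(abs(P[:,1]-c[1])<18)&(P[:,2]>88)&(P[:,2]<100)]; print(t,len(q),cv2.minAreaRect(q[:,:2].astype(np.float32)))
E
```

```text
relief 37.8 [ 538.21 -125.88  102.31] [-180.    -0.   -88.6] F [-4.8  1.3  1.9] M [ 0.43  1.22 -0.06]
open 38.67 [ 538.13 -125.9   101.98] [-180.    -0.   -88.6] F [-0.8 -0.6 -0.7] M [-0.04  0.03  0.03]
away 40.43 [ 536.65 -149.8   298.63] [179.8   0.  -90. ] F [-0.8  1.3 -0.2] M [ 0.03 -0.02  0.  ]
hub top 122.51061217368661 key ((542.9723510742188, -126.65275573730469), (148.64744567871094, 59.90556716918945), 81.19757843017578)
-85 179 [ 540.6 -194.4  115.2]
-40 247 [ 539.7 -156.2  115.2]
20 217 [538.2 -95.9 115.2]
62 118 [537.4 -57.8 115.2]
A 88 ((547.4220581054688, 236.48727416992188), (18.12538719177246, 18.78139877319336), 6.630997180938721)
B 84 ((565.4474487304688, 155.16744995117188), (18.552387237548828, 18.866640090942383), 20.85633087158203)
```

View pics/w4.png

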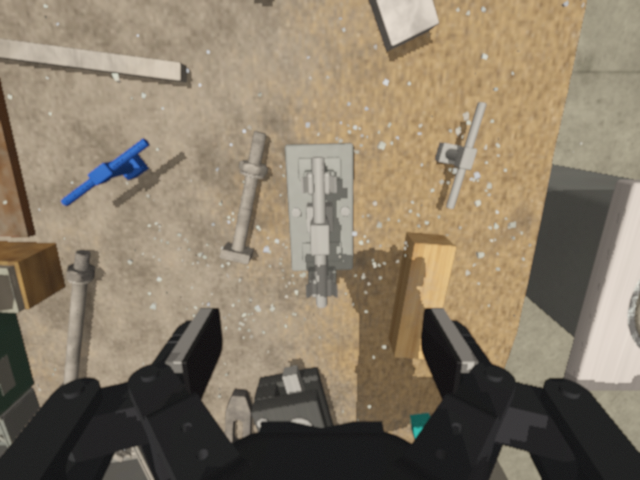

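```bash
python3 - <<'E'
from h import *
arm.movej([-60.642,22.042,0.453,0,-68.411,-14.817])
d=cams.grab_frame('top')[1]; s=cloud('top',d)[228:282,325:430].reshape(-1,3)
print(current_time(),cv2.minAreaRect(s[(s[:,2]>112)&(s[:,2]<130)][:,:2].astype(np.float32)))
print(arm.sign_off())
E
```

```text
42.7167 ((537.6929321289062, -125.54103088378906), (30.329620361328125, 149.46578979492188), 1.1545116901397705)
the job is handed in; nothing more can be done
None
```

Job handed in at about 43 s: both screws were turned clockwise until the torque rose sharply at their stops, the key is snapped back into both clips at its original height and angle, and the gripper is clear; the verdict was not shown.

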